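# Turn a gearbox cover over against the turning stop

### The job

Turn the blue gearbox cover over without gripping it: with your fingertips push it along the bench against the white sloping stop until it rides up and stands leaning on the stop, then reach behind its raised edge and tip it back the way it came. It must end lying flat on the bench in front of the stop, bare metal face up, with your hand clear of it. Never lift or carry the cover off the bench, and leave the bearing, the solder spool in front of you, the vee block and the yellow screwdriver where they are.

Things in the scene. Friction and masses are not known exactly. Their poses are not given: they have to be found in the camera images.
- cover: Loose gearbox cover, a flat plate 80 (own x) x 90 (own y) x 8 (own z) mm with half-round edges, 110 to 200 g. One face is painted blue, the other bare aluminium with a black O-ring. Origin at the centre of the bare face; own z points out of the blue face: up at the start, down when turned over. At the start x points at the stop within 0.2 rad, far edge 20 to 50 mm short of its foot.
- cover_center (a point): The middle of the cover, half way through its thickness (4 mm from each face). Axes as the cover's.
- cover_near (a point): Middle of the cover's edge face at own x = -40 mm, the edge away from the stop at the start, where it is pushed; half way through the thickness.
- cover_far (a point): Middle of the cover's edge face at own x = +40 mm, the edge facing the stop at the start; half way through the thickness.
- cover_left (a point): Middle of the cover's edge face at own y = +45 mm; half way through the thickness.
- cover_right (a point): Middle of the cover's edge face at own y = -45 mm; half way through the thickness.
- stop: White plastic stop fixed to the bench. Its slick flat face, 130 mm wide (own y), rises from the bench at 60 degrees to the horizontal; 10 mm thick, rounded top. Origin on the bench at the middle of the face's foot; own x points behind the stop, to the robot's right within 0.25 rad (the cover lies on the -x side), z up. Struts and foot plate reach 62 mm behind the foot, below 42 mm.
- stop_top (a point): Middle of the stop's rounded top edge, 27 mm behind the foot, 42 mm up. A cover pushed squarely and low down (fingertips within 3 mm of the bench) by its near edge rides up and lies flush on the face at 60 degrees, lower edge at the foot; this takes 2 to 8 N, and it stays when let go. Its raised edge is then some 40 mm behind the foot, 70 mm up, 27 mm above the stop: fingers fit behind.
- bearing: Steel ball bearing lying flat on the same brown board, 52 mm across, 15 mm high, loose; bystander. Origin at the centre of its underside.
- spool: Spool of solder with yellow flanges standing on end on the brown board in front of the robot (a thin board on the bench, 3.5 mm high, far edge at about world x = 0.48), 52 mm across, 36 mm high, loose; bystander. Origin at the centre of its underside.
- vee: Ground steel vee block behind the stop, 50 x 44 x 32 mm, loose; bystander. Origin at the centre of its underside.
- driver: Screwdriver with a yellow handle lying on the bench behind the stop, 174 mm long (own x), 29 mm thick, loose; bystander. Origin at the middle of its underside.
Not all that is in view belongs to the job. Leave any pink or purple look-alike of the cover alone.

How it is judged:
By the outcome, as a careful person would: the job done as asked, in the order asked, and still so for the second after the job is handed in, with the robot touching nothing.
It also fails if it takes over 54 s, if anything falls off the work surface, if the arm or the gripper's body presses on something with over 40 N, if the wrist force passes 120 N, or if a joint passes its speed limit or range.

### The arm

A 7-joint arm with a two-finger parallel gripper is mounted at the origin on a cart in front of the work surface, level with it; the furniture and walls round the work are solid. World frame = base frame: x ahead of the robot, y to its left, z up, the work surface at z = 0. Lengths are in mm, angles in rad, forces in N, time in s.
With the tool pointing down it reaches from about 400 to 875 mm from the base axis. Payload 4.4 kg.
Tool frame: the origin (TCP) lies midway between the tips of the shut fingers; the grasp point (between the pads) lies 19 mm behind it; z points along the fingers, y is the line along which they close (so a half turn about z gives the same grasp; the last joint's range is limited). The gripper opens to 85 mm and grips with 20 to 120 N. Pads are 22 mm wide; open, the fingers measure 114 mm over their backs; the gripper's body (76 mm by 85 mm) begins 54 mm behind the grasp point. The pads swing forward as they close: fully open they stand 13 mm farther back than shut.
Start: joints at [1.203, 0.628, 0.038, 1.517, -0.027, 0.996, -0.02], TCP at [193.233, -620.628, 231.313] pointing down, gripper open.
Joint ranges: [-3.06, 3.06], [-0.37, 2.12], [-1.25, 1.32], [0.18, 2.47], [-1.1, 4.24], [0.23, 1.98], [-2.94, 2.94]. Speed limits (rad/s): [2.57, 2.57, 3.14, 3.14, 3.14, 3.14, 3.14].

### API

Orientations are given as [roll, pitch, yaw] about the fixed x, y, z axes, in that order (R = Rz(yaw) Ry(pitch) Rx(roll)).
In Python, from cell import read_state, get_image, finish_job gives the robot as it stands.
- The arm moves only by the tool send_rows, never from a script. Its argument "series" is a list of rows, each an object of numbers: "ax", "ay", "az": the turn, a rotation vector about the tool's x, y, z in rad; "dx", "dy", "dz": the shift along the tool's x, y, z in cm; "hand": the closure, from 0 (fully open) to 1 (shut). In form: [{"ax": .., "ay": .., "az": .., "dx": .., "dy": .., "dz": .., "hand": ..}, ...]. A call has 1 to 10 rows; each row is the pose to reach, as a shift and turn from the pose commanded when the call began, along the tool's axes at that moment; what a row does not reach only later rows make up. A row lasts 1/10 s, in which the tool goes at most 50 mm and 8.59 degrees, less where a joint would pass 70% of its speed; a pose out of reach is approached as far as the arm can. A call with a gripper value outside its range is refused whole. The fingers move at their own pace and stop on an object; the grip force is fixed at half the most. Time passes only in rows, so rows that repeat a pose let the fingers close. It gives the time, the measured TCP pose, the force, the opening and the grip force at its end, in the units of the state.
- read_state(): the state, without advancing time (a new reading comes with each control period).
- get_image(name): name is "side" or "top"; returns a dict with "pixels" (400x640x3 uint8, red, green, blue), "mtx" (3x3 intrinsics, pixels), "R" (3x3) and "t" (3): a world point X has camera coordinates R X + t. Camera axes: x right, y down, z forward; pixel columns grow to the right and rows downward; lengths in mm; the calibration is good to about 2 mm. A picture is of the moment at which its call begins. There is no depth.
- finish_job(): hands the job in; it is judged then, once.
The state is a dict: "clock": time; "qpos": joint angles; "qd": joint speeds; "tau": joint torques, N m; "eef_pos": TCP position; "tool_rot": TCP orientation; "force": force on the tool from outside, world axes, zero at the start; "torque": the same for the moment, N m; "width": finger opening in mm; "gripper_force": force on a finger pad.
Only numpy, scipy, OpenCV 4.12 (cv2) and the standard library are available. Lean on these libraries where they do the work, as an engineer would, in place of code of your own. Each camera call takes 0.05 s, during which the arm holds its last target. There are 200 camera calls.

## Working session

There is one attempt and no reset: what is moved stays moved. The work goes in short steps, Python scripts to look and compute and a tool call to move; the robot and the scene stay as the last step left them, time stands still between calls to the robot, and variables do not carry over. Pictures are saved under pics/ and viewed, at most 10 in all, crops included, and the job is handed in when it is done.

Besides the shell and the picture viewer there is one more tool, called after "Emit:" in YAML: its name, and indented under it one key for each argument. send_rows: Moves the arm, as the interface text tells. Its arguments: {"type":"object","properties":{"series":{"type":"array","items":{"type":"object","properties":{"ax":{"type":"number"},"ay":{"type":"number"},"az":{"type":"number"},"dx":{"type":"number"},"dy":{"type":"number"},"dz":{"type":"number"},"hand":{"type":"number"}}}}},"required":["series"]}

```bash
mkdir -p pics
python3 - <<'E'
from cell import *
import cv2,numpy as np
s=read_state();print({k:np.round(v,3).tolist() for k,v in s.items()})
for n in("top","side"):
    d=get_image(n);cv2.imwrite(f"pics/{n}0.png",d["pixels"][...,::-1]);print(n,d["mtx"],d["R"],d["t"])
E
```

```text
{'clock': 0.0, 'qpos': [1.203, 0.629, 0.038, 1.518, -0.027, 0.996, -0.02], 'qd': [-0.0, 0.001, 0.0, -0.001, 0.001, -0.001, -0.001], 'tau': [0.001, -56.339, 1.226, -19.344, 0.011, 0.011, 0.0], 'eef_pos': [193.066, -620.011, 230.38], 'tool_rot': [-3.14, 0.0, 0.302], 'force': [-0.154, -0.305, 0.51], 'torque': [-0.004, 0.013, -0.025], 'gripper_force': 0.0, 'width': 85.167}
top [[363.81101083   0.         323.77121432]
 [  0.         363.81101083 196.40535344]
 [  0.           0.           1.        ]] [[-0.17262562 -0.98498656 -0.00136747]
 [-0.96497785  0.16939704 -0.20030576]
 [ 0.19753013 -0.03325833 -0.97973248]] [-184.37411588  589.50814392  809.28465181]
side [[464.40747156   0.         325.68660184]
 [  0.         464.40747156 192.3307007 ]
 [  0.           0.           1.        ]] [[ 0.8862291  -0.46278674 -0.02064989]
 [-0.20707236 -0.35587722 -0.91130261]
 [ 0.41438994  0.81189891 -0.41121909]] [-620.82375622   78.98700763 1294.44232635]
```

View pics/top0.png

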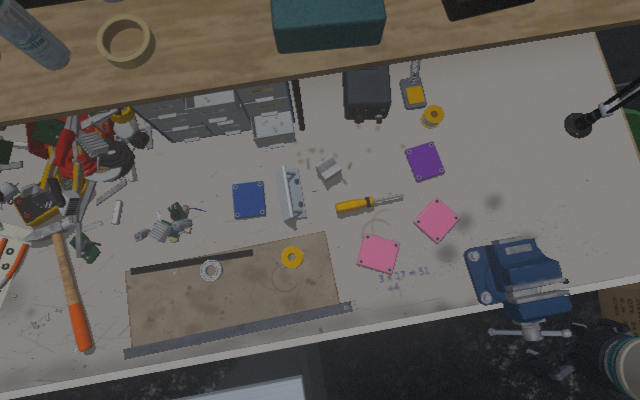

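View pics/side0.png

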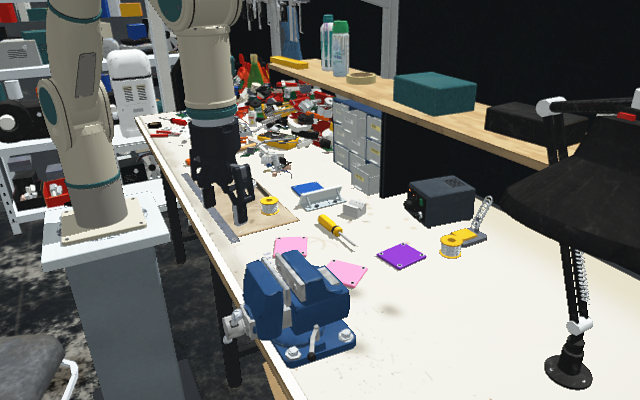

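Top view: blue plate at (249,200), white stop at (290,193), vee block (329,170), driver (365,203), bearing (210,270) and spool (291,257). Could be taken for the cover: purple (424,161), pink (379,253) and pink (436,220). The blue plate next to the stop is the cover, and a close crop will check it.

```bash
cat > h.py <<'E'
from cell import *
import cv2,numpy as np
from scipy.spatial.transform import Rotation as Ro
def crop(n,f,u0,v0,w,h,k):
    d=get_image(n);c=d["pixels"][v0:v0+h,u0:u0+w,::-1]
    cv2.imwrite("pics/"+f,cv2.resize(c,None,fx=k,fy=k,interpolation=cv2.INTER_CUBIC));return d
def back(d,uv,z):
    K,R,t=(np.array(d[k]) for k in("mtx","R","t"))
    r=R.T@np.linalg.solve(K,[*uv,1]);c=-R.T@t
    return c+r*(z-c[2])/r[2]
def proj(d,X):
    p=np.array(d["mtx"])@(np.array(d["R"])@np.array(X)+np.array(d["t"]));return p[:2]/p[2]
E
python3 - <<'E'
from h import *
d=crop("top","c1.png",225,150,130,100,6)
px=d["pixels"].astype(int);m=((px[...,2]-px[...,0]>60)&(px[...,2]>90)).astype(np.uint8)
m[:, :225]=0;m[:,275:]=0;m[:170]=0;m[230:]=0
c=max(cv2.findContours(m,0,1)[0],key=cv2.contourArea);r=cv2.minAreaRect(c);b=cv2.boxPoints(r)
print(r);P=np.array([back(d,q,8) for q in b]);print(P.round(1),np.linalg.norm(np.diff(P,axis=0),axis=1),P.mean(0))
E
```

```text
((248.36068725585938, 198.96722412109375), (32.95500564575195, 28.971437454223633), 84.80557250976562)
[[ 631.6  -61.3    8. ]
 [ 625.7 -134.8    8. ]
 [ 540.4 -130.4    8. ]
 [ 546.4  -58.3    8. ]] [73.7172461  85.38502602 72.37509072] [586.0370584  -96.20320527   8.        ]
```

View pics/c1.png

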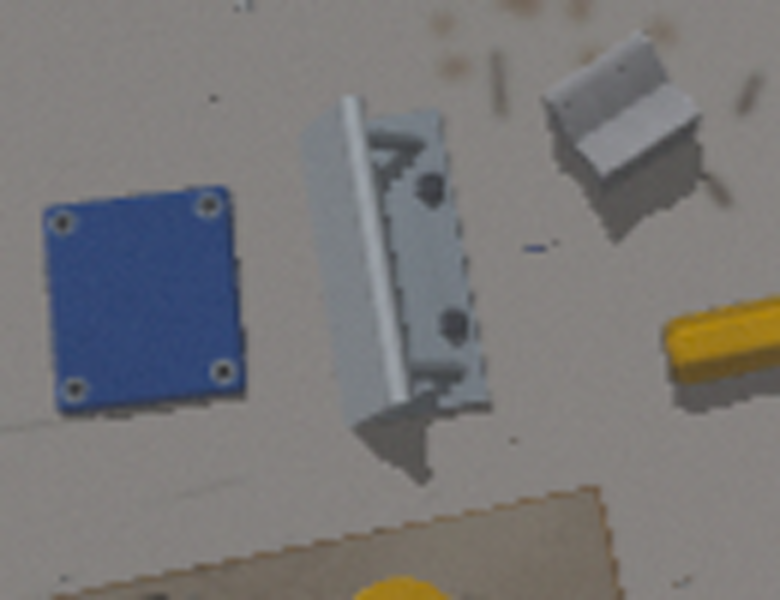

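The crop shows the blue plate with corners at (44,207), (229,186), (245,393), (60,412). The stop's foot runs from about (306,132) to (349,425), its top from (350,97) to (400,402). Its clear side faces the cover, so this is the right plate.

Run:
```python
from h import *
d=get_image("top")
f=lambda x,y,z:back(d,((x+.5)/6-.5+225,(y+.5)/6-.5+150),z)
C=np.array([f(44,207,6),f(229,186,6),f(245,393,6),f(60,412,6)]);print(C.round(1),C.mean(0),[np.linalg.norm(C[i]-C[i-1]).round(1) for i in range(4)])
v=C[1]-C[0]+C[2]-C[3];print("cover x yaw",np.arctan2(v[1],v[0]))
for a,b,z in(((306,132),(349,425),0),((350,97),(400,402),40)):
    A,B=f(*a,z),f(*b,z);w=A-B;print(A.round(1),B.round(1),np.linalg.norm(w),"mid",(A+B)/2,"normal yaw",np.arctan2(w[1],w[0])-np.pi/2)
for n,x,y,z in(("vee",620,105,32),("driver end",668,350,15)):print(n,f(x,y,z).round(1))
print("spool",back(d,(291,257),36+3.5),"bearing",back(d,(210,270),18))
```

```text
[[ 631.9  -59.5    6. ]
 [ 627.4 -138.4    6. ]
 [ 537.8 -132.6    6. ]
 [ 543.2  -55.3    6. ]] [585.03579605 -96.45170795   6.        ] [np.float64(88.8), np.float64(79.1), np.float64(89.8), np.float64(77.5)]
cover x yaw -1.6342529567498214
[ 647.1 -173.8    0. ] [ 517.8 -172.9    0. ] 129.25529841671136 mid [ 582.43348886 -173.36047191    0.        ] normal yaw -1.5775246688782911
[ 646.9 -197.5   40. ] [ 517.3 -198.1   40. ] 129.6038452660056 mid [ 582.10512183 -197.82089982   40.        ] normal yaw -1.5658548216596346
vee [ 626.4 -307.6   32. ]
driver end [ 523.6 -309.8   15. ]
spool [ 422.20703642 -182.58127705   39.5       ] bearing [426.46810239  15.964406    18.        ]
```

```bash
cat >> h.py <<'E'
def go(p,yaw):
    s=read_state();R=Ro.from_euler("xyz",s["tool_rot"]);T=Ro.from_euler("xyz",[np.pi,0,yaw])
    print("shift cm",(R.inv().apply(np.array(p)-s["eef_pos"])/10).round(2),"turn",(R.inv()*T).as_rotvec().round(3),"t",s["clock"])
E
python3 -c "
from h import *
go([584,-15,120],np.pi/2)"
```

```text
shift cm [ 55.31 -46.16  11.13] turn [-1.000e-03 -1.000e-03 -1.269e+00] t 0.2
```

Emit:
send_rows:
  series:
    - {"dx": 3, "dy": -2.5, "dz": 0, "az": -0.07, "hand": 0.5}
    - {"dx": 6, "dy": -5, "dz": 0, "az": -0.14, "hand": 0.5}
    - {"dx": 9, "dy": -7.5, "dz": 0, "az": -0.21, "hand": 0.5}
    - {"dx": 12, "dy": -10, "dz": 0, "az": -0.28, "hand": 0.5}
    - {"dx": 15, "dy": -12.5, "dz": 0, "az": -0.35, "hand": 0.5}
    - {"dx": 18, "dy": -15, "dz": 0, "az": -0.42, "hand": 0.5}
    - {"dx": 21, "dy": -17.5, "dz": 0, "az": -0.49, "hand": 0.5}
    - {"dx": 24, "dy": -20, "dz": 0, "az": -0.56, "hand": 0.5}
    - {"dx": 27, "dy": -22.5, "dz": 0, "az": -0.63, "hand": 0.5}
    - {"dx": 30, "dy": -25, "dz": 0, "az": -0.7, "hand": 0.5}

```text
invalid input at $.series[0]: expected keys ax, ay, az, dx, dy, dz, hand
```

```bash
python3 -c "
from h import *
go([584,-15,120],np.pi/2)"
```

```text
shift cm [ 55.31 -46.16  11.13] turn [-1.000e-03 -1.000e-03 -1.269e+00] t 0.2
```

Emit:
send_rows:
  series:
    - {"ax": 0, "ay": 0, "dx": 3, "dy": -2.5, "dz": 0, "az": -0.07, "hand": 0.5}
    - {"ax": 0, "ay": 0, "dx": 6, "dy": -5, "dz": 0, "az": -0.14, "hand": 0.5}
    - {"ax": 0, "ay": 0, "dx": 9, "dy": -7.5, "dz": 0, "az": -0.21, "hand": 0.5}
    - {"ax": 0, "ay": 0, "dx": 12, "dy": -10, "dz": 0, "az": -0.28, "hand": 0.5}
    - {"ax": 0, "ay": 0, "dx": 15, "dy": -12.5, "dz": 0, "az": -0.35, "hand": 0.5}
    - {"ax": 0, "ay": 0, "dx": 18, "dy": -15, "dz": 0, "az": -0.42, "hand": 0.5}
    - {"ax": 0, "ay": 0, "dx": 21, "dy": -17.5, "dz": 0, "az": -0.49, "hand": 0.5}
    - {"ax": 0, "ay": 0, "dx": 24, "dy": -20, "dz": 0, "az": -0.56, "hand": 0.5}
    - {"ax": 0, "ay": 0, "dx": 27, "dy": -22.5, "dz": 0, "az": -0.63, "hand": 0.5}
    - {"ax": 0, "ay": 0, "dx": 30, "dy": -25, "dz": 0, "az": -0.7, "hand": 0.5}

```text
clock: 1.2
eef_pos: [406.0, -291.4, 231.4]
tool_rot: [3.141, 0.0, 1.004]
force: [0.5, -0.0, 0.6]
width: 42.5
gripper_force: 0.0
```

```bash
python3 -c "
from h import *
go([584,-15,120],np.pi/2)"
```

```text
shift cm [32.88  0.19 11.14] turn [ 0.     0.    -0.566] t 1.2
```

Emit:
send_rows:
  series:
    - {"ax": 0, "ay": 0, "az": -0.07, "dx": 4, "dy": 0, "dz": 1, "hand": 0.5}
    - {"ax": 0, "ay": 0, "az": -0.14, "dx": 8, "dy": 0, "dz": 2, "hand": 0.5}
    - {"ax": 0, "ay": 0, "az": -0.21, "dx": 12, "dy": 0, "dz": 3, "hand": 0.5}
    - {"ax": 0, "ay": 0, "az": -0.28, "dx": 16, "dy": 0.1, "dz": 4, "hand": 0.5}
    - {"ax": 0, "ay": 0, "az": -0.35, "dx": 20, "dy": 0.1, "dz": 6, "hand": 0.5}
    - {"ax": 0, "ay": 0, "az": -0.42, "dx": 24, "dy": 0.1, "dz": 8, "hand": 0.5}
    - {"ax": 0, "ay": 0, "az": -0.49, "dx": 28, "dy": 0.2, "dz": 9.5, "hand": 0.5}
    - {"ax": 0, "ay": 0, "az": -0.56, "dx": 31, "dy": 0.2, "dz": 11.1, "hand": 0.5}
    - {"ax": 0, "ay": 0, "az": -0.566, "dx": 32.9, "dy": 0.2, "dz": 11.1, "hand": 0.5}
    - {"ax": 0, "ay": 0, "az": -0.566, "dx": 32.9, "dy": 0.2, "dz": 11.1, "hand": 0.5}

```text
clock: 2.2
eef_pos: [585.5, -13.6, 120.4]
tool_rot: [3.141, -0.002, 1.57]
force: [0.1, -0.3, 0.6]
width: 42.3
gripper_force: 0.0
```

Emit:
send_rows:
  series:
    - {"ax": 0, "ay": 0, "az": 0, "dx": 0, "dy": 0, "dz": 3, "hand": 0.5}
    - {"ax": 0, "ay": 0, "az": 0, "dx": 0, "dy": -0.1, "dz": 6, "hand": 0.5}
    - {"ax": 0, "ay": 0, "az": 0, "dx": 0, "dy": -0.1, "dz": 8.5, "hand": 0.5}
    - {"ax": 0, "ay": 0, "az": 0, "dx": 0, "dy": -0.1, "dz": 10.5, "hand": 0.5}
    - {"ax": 0, "ay": 0, "az": 0, "dx": 0, "dy": -0.1, "dz": 11.2, "hand": 0.5}
    - {"ax": 0, "ay": 0, "az": 0, "dx": 0, "dy": -0.1, "dz": 11.5, "hand": 0.5}
    - {"ax": 0, "ay": 0, "az": 0, "dx": 0, "dy": -0.1, "dz": 11.7, "hand": 0.5}
    - {"ax": 0, "ay": 0, "az": 0, "dx": 0, "dy": -0.1, "dz": 11.8, "hand": 0.5}
    - {"ax": 0, "ay": 0, "az": 0, "dx": 0, "dy": -0.1, "dz": 11.8, "hand": 0.5}

```text
clock: 3.1
eef_pos: [583.9, -16.9, 3.2]
tool_rot: [3.14, 0.0, 1.567]
force: [-0.4, 0.2, -0.4]
width: 42.7
gripper_force: 0.0
```

```bash
python3 -c "
from h import *
crop('side','s1.png',200,130,200,120,4)"
```

```text
(no output)
```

View pics/s1.png

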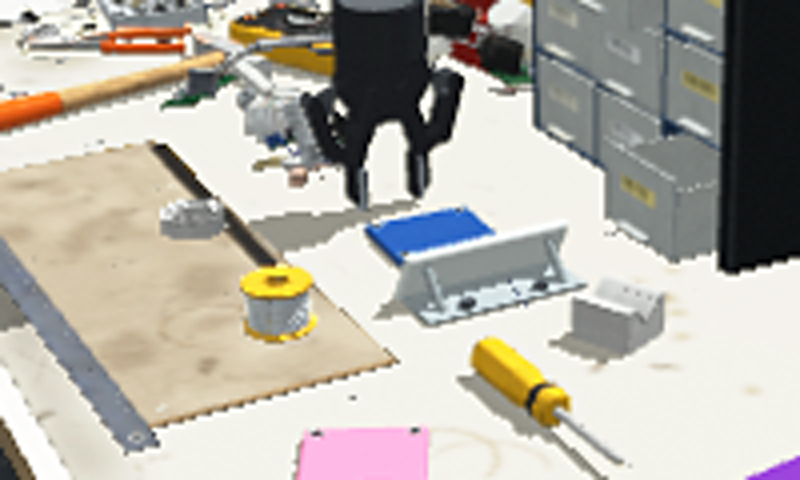

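The side crop shows the two fingertips just behind the cover's near edge, at (358,205) and (417,197). The board, spool and bearing are clear of the hand. Next I feel for the bench.

Emit:
send_rows:
  series:
    - {"ax": 0, "ay": 0, "az": 0, "dx": 0, "dy": 0, "dz": 0.2, "hand": 0.5}
    - {"ax": 0, "ay": 0, "az": 0, "dx": 0, "dy": 0, "dz": 0.4, "hand": 0.5}
    - {"ax": 0, "ay": 0, "az": 0, "dx": 0, "dy": 0, "dz": 0.4, "hand": 0.5}

```text
clock: 3.45
eef_pos: [583.4, -16.6, -1.7]
tool_rot: [3.141, 0.0, 1.568]
force: [0.7, -0.4, 0.7]
width: 42.4
gripper_force: 0.3
```

Emit:
send_rows:
  series:
    - {"ax": 0, "ay": 0, "az": 0, "dx": 0, "dy": 0, "dz": 0.15, "hand": 0.5}
    - {"ax": 0, "ay": 0, "az": 0, "dx": 0, "dy": 0, "dz": 0.15, "hand": 0.5}

```text
clock: 3.65
eef_pos: [583.5, -16.6, -1.8]
tool_rot: [3.141, 0.0, 1.568]
force: [-2.2, -0.4, 12.0]
width: 42.7
gripper_force: 6.3
```

Emit:
send_rows:
  series:
    - {"ax": 0, "ay": 0, "az": 0, "dx": 0, "dy": 0, "dz": -0.3, "hand": 0.5}
    - {"ax": 0, "ay": 0, "az": 0, "dx": -1, "dy": 0, "dz": -0.3, "hand": 0.5}
    - {"ax": 0, "ay": 0, "az": 0, "dx": -2, "dy": 0, "dz": -0.3, "hand": 0.5}
    - {"ax": 0, "ay": 0, "az": 0, "dx": -3, "dy": 0, "dz": -0.3, "hand": 0.5}
    - {"ax": 0, "ay": 0, "az": 0, "dx": -3.7, "dy": 0, "dz": -0.3, "hand": 0.5}
    - {"ax": 0, "ay": 0, "az": 0, "dx": -4.4, "dy": 0, "dz": -0.3, "hand": 0.5}
    - {"ax": 0, "ay": 0, "az": 0, "dx": -5.1, "dy": 0, "dz": -0.3, "hand": 0.5}
    - {"ax": 0, "ay": 0, "az": 0, "dx": -5.8, "dy": 0, "dz": -0.3, "hand": 0.5}
    - {"ax": 0, "ay": 0, "az": 0, "dx": -5.8, "dy": 0, "dz": -0.3, "hand": 0.5}

```text
clock: 4.55
eef_pos: [583.1, -76.5, -0.2]
tool_rot: [-3.142, 0.001, 1.566]
force: [-0.6, -0.1, 0.3]
width: 42.8
gripper_force: 0.0
```

```bash
python3 -c "
from h import *
print(read_state()['force'],read_state()['eef_pos'])
a=get_image('top')['pixels'][150:250,200:330,::-1];b=get_image('side')['pixels'][160:220,270:370,::-1]
a=cv2.resize(a,(650,500),interpolation=2)[:,:400];b=cv2.resize(b,None,fx=4,fy=5,interpolation=2)[:300]
b=cv2.copyMakeBorder(b,0,200,0,0,0);cv2.imwrite('pics/p2.png',np.hstack([a,b]))"
```

```text
[-0.5628746  -0.12986835  0.33754952] [ 5.83071713e+02 -7.64543182e+01 -2.25548193e-01]
```

View pics/p2.png

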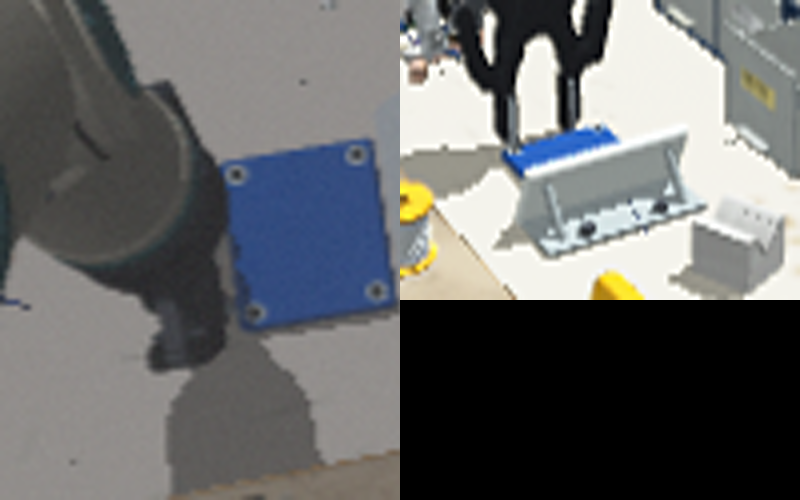

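The cover slid along with the fingertips. It is nearly square and its far edge is now about at the foot (top pixel about 279, side view clear). I keep pushing.

Emit:
send_rows:
  series:
    - {"ax": 0, "ay": 0, "az": 0, "dx": -0.6, "dy": 0, "dz": 0, "hand": 0.5}
    - {"ax": 0, "ay": 0, "az": 0, "dx": -1.2, "dy": 0, "dz": 0, "hand": 0.5}
    - {"ax": 0, "ay": 0, "az": 0, "dx": -1.8, "dy": 0, "dz": 0, "hand": 0.5}
    - {"ax": 0, "ay": 0, "az": 0, "dx": -2.4, "dy": 0, "dz": 0, "hand": 0.5}
    - {"ax": 0, "ay": 0, "az": 0, "dx": -3, "dy": 0, "dz": 0, "hand": 0.5}

```text
clock: 5.15
eef_pos: [582.8, -105.6, -0.3]
tool_rot: [-3.141, 0.0, 1.567]
force: [-0.4, 0.9, -1.5]
width: 42.9
gripper_force: 0.7
```

```bash
cat >> h.py <<'E'
def two(f):
    a=get_image('top')['pixels'][150:250,220:300,::-1];b=get_image('side')['pixels'][150:225,265:365,::-1]
    a=cv2.resize(a,None,fx=5,fy=5,interpolation=2);b=cv2.resize(b,None,fx=4,fy=5,interpolation=2)
    cv2.imwrite('pics/'+f,np.hstack([a,cv2.copyMakeBorder(b,0,125,0,0,0)]))
    s=read_state();print(s['clock'],s['force'].round(1) if hasattr(s['force'],'round') else s['force'],np.round(s['eef_pos'],1))
E
python3 -c "
from h import *
two('p3.png')"
```

```text
5.25 [-0.4  0.6 -0.5] [ 5.828e+02 -1.070e+02 -3.000e-01]
```

View pics/p3.png

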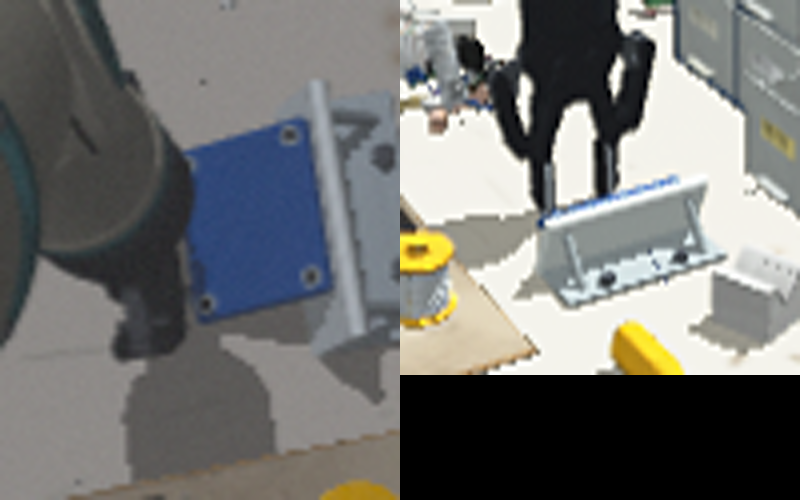

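The far edge is riding up squarely: its top edge runs from (303,120) to (330,290), parallel to the stop. Pushing on.

Emit:
send_rows:
  series:
    - {"ax": 0, "ay": 0, "az": 0, "dx": -0.6, "dy": 0, "dz": 0, "hand": 0.5}
    - {"ax": 0, "ay": 0, "az": 0, "dx": -1.2, "dy": 0, "dz": 0, "hand": 0.5}
    - {"ax": 0, "ay": 0, "az": 0, "dx": -1.8, "dy": 0, "dz": 0, "hand": 0.5}
    - {"ax": 0, "ay": 0, "az": 0, "dx": -2.4, "dy": 0, "dz": 0, "hand": 0.5}
    - {"ax": 0, "ay": 0, "az": 0, "dx": -3, "dy": 0, "dz": 0, "hand": 0.5}
    - {"ax": 0, "ay": 0, "az": 0, "dx": -3.5, "dy": 0, "dz": 0, "hand": 0.5}
    - {"ax": 0, "ay": 0, "az": 0, "dx": -4, "dy": 0, "dz": 0, "hand": 0.5}
    - {"ax": 0, "ay": 0, "az": 0, "dx": -4, "dy": 0, "dz": 0, "hand": 0.5}

```text
clock: 6.05
eef_pos: [582.8, -146.0, -0.2]
tool_rot: [-3.142, 0.001, 1.566]
force: [-0.3, 0.4, -0.7]
width: 43.1
gripper_force: 0.2
```

Emit:
send_rows:
  series:
    - {"ax": 0, "ay": 0, "az": 0, "dx": -0.4, "dy": 0, "dz": 0, "hand": 0.5}
    - {"ax": 0, "ay": 0, "az": 0, "dx": -0.7, "dy": 0, "dz": 0, "hand": 0.5}
    - {"ax": 0, "ay": 0, "az": 0, "dx": -0.9, "dy": 0, "dz": 0, "hand": 0.5}
    - {"ax": 0, "ay": 0, "az": 0, "dx": -1, "dy": 0, "dz": 0, "hand": 0.5}
    - {"ax": 0, "ay": 0, "az": 0, "dx": -1, "dy": 0, "dz": 0, "hand": 0.5}

```text
clock: 6.55
eef_pos: [582.9, -153.2, -0.2]
tool_rot: [-3.142, -0.002, 1.569]
force: [1.5, 6.1, 0.7]
width: 42.5
gripper_force: 2.5
```

```bash
python3 -c "
from h import *
two('p4.png')"
```

```text
6.65 [-0.6  5.7 -0.5] [ 5.829e+02 -1.532e+02 -2.000e-01]
```

View pics/p4.png

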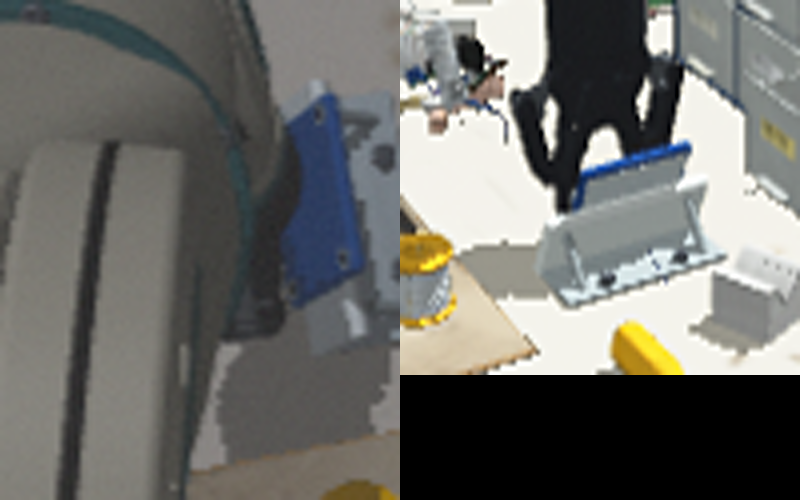

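The cover stands on the stop, square. The push is blocked at about 6 N. In the side view the bare face shows above the stop, with the raised edge from (580,178) to (690,147). I back off and check the height from the raised edge.

Emit:
send_rows:
  series:
    - {"ax": 0, "ay": 0, "az": 0, "dx": 0.6, "dy": 0, "dz": 0, "hand": 0.5}
    - {"ax": 0, "ay": 0, "az": 0, "dx": 2, "dy": 0, "dz": 0, "hand": 0.5}
    - {"ax": 0, "ay": 0, "az": 0, "dx": 5, "dy": 0, "dz": 0, "hand": 0.5}
    - {"ax": 0, "ay": 0, "az": 0, "dx": 8, "dy": 0, "dz": -3, "hand": 0.5}
    - {"ax": 0, "ay": 0, "az": 0, "dx": 10, "dy": 0, "dz": -7, "hand": 0.5}
    - {"ax": 0, "ay": 0, "az": 0, "dx": 11, "dy": 0, "dz": -11, "hand": 0.5}
    - {"ax": 0, "ay": 0, "az": 0, "dx": 11, "dy": 0, "dz": -15, "hand": 0.5}
    - {"ax": 0, "ay": 0, "az": 0, "dx": 11, "dy": 0, "dz": -18, "hand": 0.5}

```text
clock: 7.45
eef_pos: [584.0, -43.6, 182.7]
tool_rot: [3.139, 0.001, 1.569]
force: [0.8, -0.9, -0.8]
width: 42.5
gripper_force: 0.0
```

Run:
```python
from h import *
two('p5.png')
d=get_image("side");px=d["pixels"].astype(int)
m=((px[...,2]-px[...,0]>60)&(px[...,2]>90)).astype(np.uint8);m[:,:280]=0;m[:,350:]=0;m[:165]=0;m[215:]=0
c=max(cv2.findContours(m,0,1)[0],key=cv2.contourArea);print(cv2.boundingRect(c),cv2.contourArea(c))
a=np.radians(60);o=np.array([583,-171,4.])  # lower edge centre
e=np.array([0,-np.cos(a),np.sin(a)]);top=o+76*e;print("top exp",top)
for x in(-45,45):print("pred top corner px",proj(d,top+[x,0,4]))
```

```text
7.55 [ 0.1  1.1 -0.6] [586.4 -44.2 184.6]
(311, 178, 27, 7) 22.0
top exp [ 583.         -209.           69.81793069]
pred top corner px [308.47082651 183.40805165]
pred top corner px [336.28897373 177.26458686]
```

View pics/p5.png

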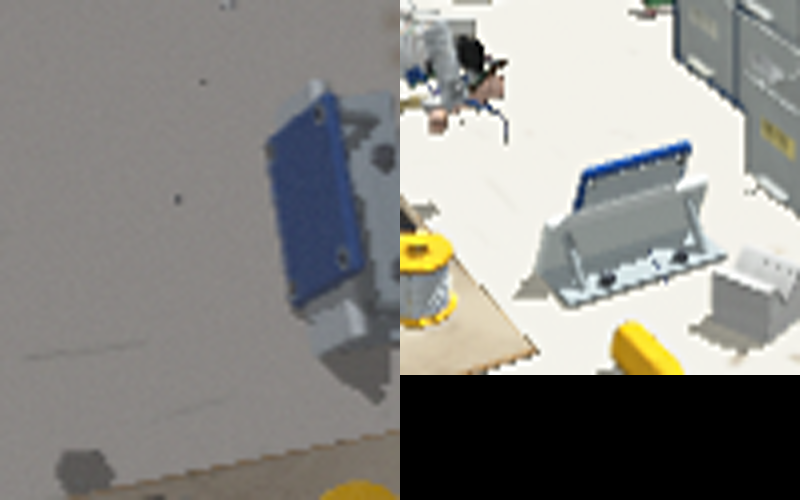

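The cover stays up on its own, flush, at about x = 586 with its raised edge as predicted. Now over and behind it.

Emit:
send_rows:
  series:
    - {"ax": 0, "ay": 0, "az": 0, "dx": -3, "dy": 0, "dz": 0, "hand": 0.5}
    - {"ax": 0, "ay": 0, "az": 0, "dx": -7, "dy": 0, "dz": 0, "hand": 0.5}
    - {"ax": 0, "ay": 0, "az": 0, "dx": -11, "dy": 0, "dz": 0, "hand": 0.5}
    - {"ax": 0, "ay": 0, "az": 0, "dx": -15, "dy": 0, "dz": 0, "hand": 0.5}
    - {"ax": 0, "ay": 0, "az": 0, "dx": -18.5, "dy": 0, "dz": 0, "hand": 0.5}
    - {"ax": 0, "ay": 0, "az": 0, "dx": -20.5, "dy": 0, "dz": 0, "hand": 0.5}
    - {"ax": 0, "ay": 0, "az": 0, "dx": -20.5, "dy": 0, "dz": 4, "hand": 0.5}
    - {"ax": 0, "ay": 0, "az": 0, "dx": -20.5, "dy": 0, "dz": 8, "hand": 0.5}
    - {"ax": 0, "ay": 0, "az": 0, "dx": -20.5, "dy": 0, "dz": 8, "hand": 0.5}

```text
clock: 8.5
eef_pos: [577.1, -248.3, 93.2]
tool_rot: [-3.129, -0.004, 1.568]
force: [-1.1, -0.3, -0.4]
width: 42.8
gripper_force: 0.0
```

Emit:
send_rows:
  series:
    - {"ax": 0, "ay": 0, "az": 0, "dx": 0, "dy": 0, "dz": 0, "hand": 0.5}
    - {"ax": 0, "ay": 0, "az": 0, "dx": 0, "dy": 0, "dz": 0, "hand": 0.5}

```text
clock: 8.7
eef_pos: [583.9, -249.6, 101.4]
tool_rot: [3.139, 0.001, 1.568]
force: [0.8, 0.1, -0.2]
width: 42.4
gripper_force: 0.0
```

Run:
```python
from h import *
go([586,-250,54],np.pi/2);print(read_state()["eef_pos"],read_state()["tool_rot"])
```

```text
shift cm [-0.04  0.19  4.74] turn [ 0.002  0.001 -0.003] t 8.7
[ 583.94828195 -249.59788094  101.35361695] [3.13912372e+00 7.87725807e-04 1.56820721e+00]
```

Emit:
send_rows:
  series:
    - {"ax": 0, "ay": 0, "az": 0, "dx": 0, "dy": 0.1, "dz": 1.2, "hand": 0.5}
    - {"ax": 0, "ay": 0, "az": 0, "dx": 0, "dy": 0.2, "dz": 2.4, "hand": 0.5}
    - {"ax": 0, "ay": 0, "az": 0, "dx": 0, "dy": 0.2, "dz": 3.6, "hand": 0.5}
    - {"ax": 0, "ay": 0, "az": 0, "dx": 0, "dy": 0.2, "dz": 4.3, "hand": 0.5}
    - {"ax": 0, "ay": 0, "az": 0, "dx": 0, "dy": 0.2, "dz": 4.7, "hand": 0.5}
    - {"ax": 0, "ay": 0, "az": 0, "dx": 0, "dy": 0.2, "dz": 4.7, "hand": 0.5}
    - {"ax": 0, "ay": 0, "az": 0, "dx": 0.7, "dy": 0.2, "dz": 4.7, "hand": 0.5}
    - {"ax": 0, "ay": 0, "az": 0, "dx": 1.4, "dy": 0.2, "dz": 4.7, "hand": 0.5}
    - {"ax": 0, "ay": 0, "az": 0, "dx": 2, "dy": 0.2, "dz": 4.7, "hand": 0.5}
    - {"ax": 0, "ay": 0, "az": 0, "dx": 2, "dy": 0.2, "dz": 4.7, "hand": 0.5}

```text
clock: 9.7
eef_pos: [585.2, -227.7, 53.3]
tool_rot: [3.141, -0.001, 1.57]
force: [0.5, 0.2, 0.3]
width: 42.5
gripper_force: 0.0
```

Emit:
send_rows:
  series:
    - {"ax": 0, "ay": 0, "az": 0, "dx": 0.4, "dy": 0, "dz": 0, "hand": 0.5}
    - {"ax": 0, "ay": 0, "az": 0, "dx": 0.8, "dy": 0, "dz": 0, "hand": 0.5}
    - {"ax": 0, "ay": 0, "az": 0, "dx": 1.2, "dy": 0, "dz": 0, "hand": 0.5}
    - {"ax": 0, "ay": 0, "az": 0, "dx": 1.6, "dy": 0, "dz": 0, "hand": 0.5}
    - {"ax": 0, "ay": 0, "az": 0, "dx": 2, "dy": 0, "dz": 0, "hand": 0.5}
    - {"ax": 0, "ay": 0, "az": 0, "dx": 2.4, "dy": 0, "dz": 0, "hand": 0.5}
    - {"ax": 0, "ay": 0, "az": 0, "dx": 2.7, "dy": 0, "dz": 0, "hand": 0.5}
    - {"ax": 0, "ay": 0, "az": 0, "dx": 3, "dy": 0, "dz": 0, "hand": 0.5}
    - {"ax": 0, "ay": 0, "az": 0, "dx": 3, "dy": 0, "dz": 0, "hand": 0.5}

```text
clock: 10.6
eef_pos: [584.8, -198.9, 52.8]
tool_rot: [-3.142, -0.0, 1.569]
force: [0.2, 0.2, 0.8]
width: 42.5
gripper_force: 0.1
```

```bash
python3 -c "
from h import *
two('p6.png')"
```

```text
10.7 [-0.  -0.2 -0.7] [ 584.8 -199.7   52.8]
```

View pics/p6.png

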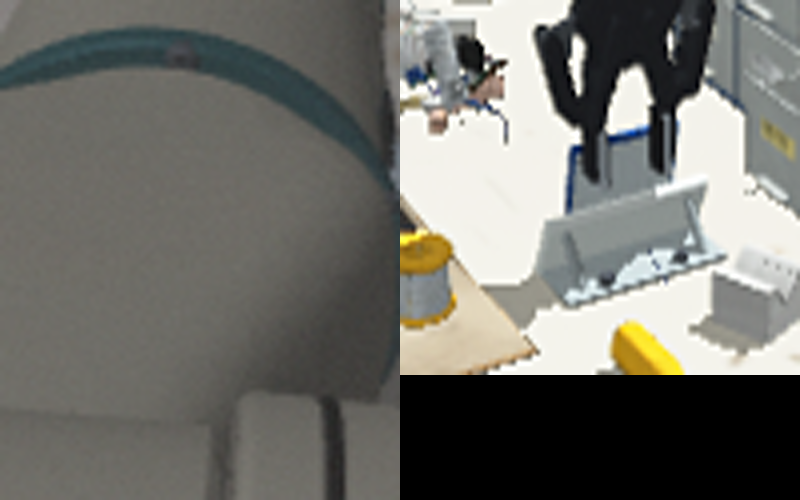

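The side view shows both fingers behind the bare face, with the plate tilting up squarely about the foot. Continuing past vertical.

Emit:
send_rows:
  series:
    - {"ax": 0, "ay": 0, "az": 0, "dx": 0.5, "dy": 0, "dz": 0, "hand": 0.5}
    - {"ax": 0, "ay": 0, "az": 0, "dx": 1, "dy": 0, "dz": 0, "hand": 0.5}
    - {"ax": 0, "ay": 0, "az": 0, "dx": 1.4, "dy": 0, "dz": 0, "hand": 0.5}
    - {"ax": 0, "ay": 0, "az": 0, "dx": 1.8, "dy": 0, "dz": 0, "hand": 0.5}
    - {"ax": 0, "ay": 0, "az": 0, "dx": 2.2, "dy": 0, "dz": 0, "hand": 0.5}
    - {"ax": 0, "ay": 0, "az": 0, "dx": 2.6, "dy": 0, "dz": 0, "hand": 0.5}
    - {"ax": 0, "ay": 0, "az": 0, "dx": 3, "dy": 0, "dz": 0, "hand": 0.5}
    - {"ax": 0, "ay": 0, "az": 0, "dx": 3.5, "dy": 0, "dz": 0, "hand": 0.5}
    - {"ax": 0, "ay": 0, "az": 0, "dx": 3.5, "dy": 0, "dz": 0, "hand": 0.5}
    - {"ax": 0, "ay": 0, "az": 0, "dx": 3.5, "dy": 0, "dz": 0, "hand": 0.5}

```text
clock: 11.7
eef_pos: [584.9, -164.6, 52.8]
tool_rot: [3.142, 0.0, 1.568]
force: [-0.3, -0.5, 0.2]
width: 42.9
gripper_force: 0.0
```

Emit:
send_rows:
  series:
    - {"ax": 0, "ay": 0, "az": 0, "dx": -0.5, "dy": 0, "dz": -2, "hand": 0.5}
    - {"ax": 0, "ay": 0, "az": 0, "dx": -1, "dy": 0, "dz": -5, "hand": 0.5}
    - {"ax": 0, "ay": 0, "az": 0, "dx": -3, "dy": 0, "dz": -8, "hand": 0.5}
    - {"ax": 0, "ay": 0, "az": 0, "dx": -6, "dy": 0, "dz": -11, "hand": 0.5}
    - {"ax": 0, "ay": 0, "az": 0, "dx": -9, "dy": 0, "dz": -13, "hand": 0.5}
    - {"ax": 0, "ay": 0, "az": 0, "dx": -12, "dy": 0, "dz": -15, "hand": 0.5}
    - {"ax": 0, "ay": 0, "az": 0, "dx": -15, "dy": 0, "dz": -15, "hand": 0.5}
    - {"ax": 0, "ay": 0, "az": 0, "dx": -18, "dy": 0, "dz": -15, "hand": 0.5}
    - {"ax": 0, "ay": 0, "az": 0, "dx": -20, "dy": 0, "dz": -15, "hand": 0.5}
    - {"ax": 0, "ay": 0, "az": 0, "dx": -20, "dy": 0, "dz": -15, "hand": 0.5}

```text
clock: 12.7
eef_pos: [582.5, -369.6, 202.3]
tool_rot: [-3.141, 0.003, 1.562]
force: [-0.4, -0.4, -0.5]
width: 42.7
gripper_force: 0.0
```

Run:
```python
from h import *
a=get_image('top')['pixels'][140:300,190:390,::-1];b=get_image('side')['pixels'][140:270,235:385,::-1]
a=cv2.resize(a,(400,320),interpolation=2);b=cv2.resize(b,(400,347),interpolation=2)
cv2.imwrite('pics/p7.png',np.hstack([cv2.copyMakeBorder(a,0,27,0,0,0),b]));print(read_state()["eef_pos"],read_state()["force"])
```

```text
[ 583.90272893 -364.32598353  202.45409272] [ 0.03915313  0.30698726 -0.13305871]
```

View pics/p7.png

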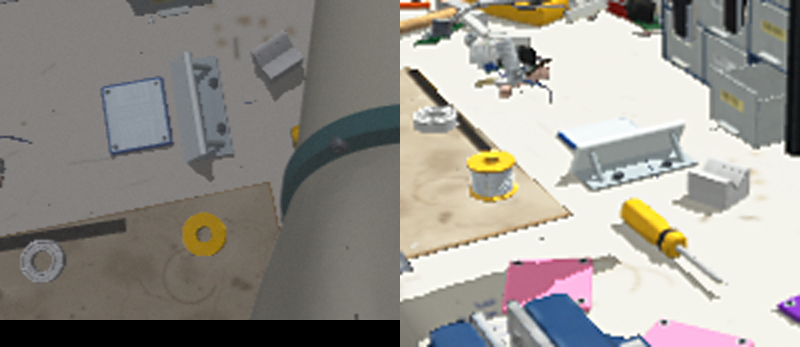

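The cover lies flat, bare face up, in front of the stop at top-crop (137,115). The bystanders have not moved and the hand is clear. Handing in.

```bash
python3 -c "
from cell import *
print(finish_job())"
```

```text
the job is handed in; nothing more can be done
None
```

The cover is turned over and the job handed in after about 13 s: it lies flat in front of the stop, bare metal face up, with the hand clear and the bearing, spool, vee block and screwdriver where they were.

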